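# Seat the takeaway cups in the stand and ring the order out

### The arm

A 6-joint arm with a two-finger parallel gripper is mounted at the origin on a cart in front of the work surface, level with it; the furniture and walls round the work are solid. World frame = base frame: x ahead of the robot, y to its left, z up, the work surface at z = 0. Lengths are in m, angles in rad, forces in N, time in s.
With the tool pointing down it reaches from about 0.35 to 0.775 m from the base axis. Payload 5.5 kg.
Tool frame: the origin (TCP) lies midway between the tips of the shut fingers; the grasp point (between the pads) lies 19 mm behind it; z points along the fingers, y is the line along which they close (so a half turn about z gives the same grasp; the last joint's range is limited). The gripper opens to 85 mm and grips with 20 to 120 N. Pads are 22 mm wide; open, the fingers measure 114 mm over their backs; the gripper's body (76 mm by 85 mm) begins 54 mm behind the grasp point. The pads swing forward as they close: fully open they stand 13 mm farther back than shut.
Start: joints at [0.978, 0.313, 0.046, 1.304, 0, 1.431], TCP at [0.252, 0.517, 0.231] pointing down, gripper open.
Joint ranges: [-2.76, 2.76], [-0.86, 1.69], [-1.03, 1.26], [-2.2, 2.34], [-1.47, 1.5], [-3.14, 3.14]. Speed limits (rad/s): [2.57, 2.57, 3.14, 3.14, 3.14, 3.14].

### API

Orientations are given as a unit quaternion [w, x, y, z].
In Python, from bench import arm, cams gives the robot as it stands.
- The arm moves only by the tool step_arm, never from a script. Its argument "motion" is a list that holds one entry, the list of rows, each a list of 5 numbers: the opening, from -1 (shut) to 1 (fully open), then the shift along the tool's x, y, z in mm, then the turn about the tool's z in degrees. A call has 1 to 12 rows; each row is the pose to reach, as a shift and turn from the pose commanded when the call began, along the tool's axes at that moment; what a row does not reach only later rows make up. A row lasts 1/10 s, in which the tool goes at most 50 mm and 8.59 degrees, less where a joint would pass 70% of its speed; a pose out of reach is approached as far as the arm can. A call with a gripper value outside its range is refused whole. The fingers move at their own pace and stop on an object; "squeeze" is the grip in N (left out, the last holds). Time passes only in rows, so rows that repeat a pose let the fingers close. It gives the time, the measured TCP pose, the force, the opening and the grip force at its end, in the units of the state.
- arm.sense(): the state, without advancing time (a new reading comes with each control period).
- cams.read_camera(name): name is "scene" or "top" or "wrist"; returns (picture, depth): 384x512x3 uint8, red, green, blue; 384x512 float32, m along the optical axis (not along the pixel's ray), 0 where there is no reading.
- cams.camera_info(name): a dict with "fovy" (degrees; the focal length in pixels is half the picture's height over the tangent of half this angle, whatever the lens; pixels are square), "cx", "cy" (the principal point, pixels), "view" (4x4, takes a point from world to camera coordinates). Camera axes: x right, y up, looking along -z (the intrinsics and any distortion apply to the point x, -y, -z); pixel columns grow to the right and rows downward; lengths in m; the calibration is good to about 2 mm. A picture is of the moment at which its call begins: read the wrist's pose just before it. camera_info takes no time and is no camera call; for the wrist camera it gives the pose at the moment of the call.
- arm.job_done(): hands the job in; it is judged then, once.
The state is a dict: "time_s": time; "joints": joint angles; "qd": joint speeds; "joint_efforts": joint torques, N m; "position": TCP position; "orientation": TCP orientation; "ft_force": force on the tool from outside, world axes, zero at the start; "wrist_torque": the same for the moment, N m; "grip_width": finger opening in m; "grasp_force": force on a finger pad.
Only numpy, scipy, OpenCV 4.12 (cv2) and the standard library are available. Lean on these libraries where they do the work, as an engineer would, in place of code of your own. Each camera call takes 0.05 s, during which the arm holds its last target. There are 200 camera calls.

### The job

Put every takeaway cup standing on the counter into the stand, each in a tapered well of its own size, settled upright and fully home in the taper. When all are in, ring the order out on the call pad: press the round key, then the square key, then the long bar key, one at a time, each fully down and let up again. Leave the pack of wipes where it is.

Things in the scene. Friction and masses are not known exactly. Their poses are not given: they have to be found in the camera images.
- big_cup_1: A large lidded takeaway cup of brown card with a black lid, tapered: Ø44 mm at the base to Ø68 mm at 62 mm up, then the lid rim Ø71 mm from 62 to 67 mm, then a raised cylindrical grip dome Ø46 mm from 67 to 85 mm (the top). About 0.16 kg, weight low in the base. Origin: centre of its underside, z up along its axis. Stands loose on the counter; absent in some starts.
- big_cup_2: The other large lidded takeaway cup of brown card with a black lid, tapered: Ø44 mm at the base to Ø68 mm at 62 mm up, then the lid rim Ø71 mm from 62 to 67 mm, then a raised cylindrical grip dome Ø46 mm from 67 to 85 mm (the top). About 0.16 kg, weight low in the base. Origin: centre of its underside, z up along its axis. Stands loose on the counter; absent in some starts.
- small_cup_1: A small lidded takeaway cup, same look: Ø32 mm at the base to Ø50 mm at 46 mm up, lid rim Ø53 mm from 46 to 51 mm, raised cylindrical grip dome Ø36 mm from 51 to 69 mm (the top). About 0.10 kg, weight low in the base. Origin: centre of its underside, z up along its axis. Stands loose on the counter; absent in some starts.
- small_cup_2: A small lidded takeaway cup, same look: Ø32 mm at the base to Ø50 mm at 46 mm up, lid rim Ø53 mm from 46 to 51 mm, raised cylindrical grip dome Ø36 mm from 51 to 69 mm (the top). About 0.10 kg, weight low in the base. Origin: centre of its underside, z up along its axis. Stands loose on the counter; absent in some starts.
- small_cup_3: A small lidded takeaway cup, same look: Ø32 mm at the base to Ø50 mm at 46 mm up, lid rim Ø53 mm from 46 to 51 mm, raised cylindrical grip dome Ø36 mm from 51 to 69 mm (the top). About 0.10 kg, weight low in the base. Origin: centre of its underside, z up along its axis. Stands loose on the counter; absent in some starts.
- cup_stand: Aluminium cup stand fixed to the counter: plate 196 x 216 x 6 mm with five upright tapered steel collars (wall 3.5 mm) open at the top, mouths 50 mm above the counter. Far row (at +45 mm of its x): two large wells at y = +46 and -46 mm; near row (at -45 mm of its x): three small wells at y = +68, 0, -68 mm. Origin: centre of the underside; its x points away from the robot at yaw 0.
- big_well_1 (a point): Centre of the mouth of a large tapered well (inside Ø60 mm at the mouth, narrowing downward with the same taper as the large cup, 44 mm deep to the stand's plate), 50 mm above the counter. A large cup seated by its taper has its underside about 41 mm below this point, just clear of the plate. Axes as the stand's.
- big_well_2 (a point): Centre of the mouth of a large tapered well (inside Ø60 mm at the mouth, narrowing downward with the same taper as the large cup, 44 mm deep to the stand's plate), 50 mm above the counter. A large cup seated by its taper has its underside about 41 mm below this point, just clear of the plate. Axes as the stand's.
- small_well_1 (a point): Centre of the mouth of a small tapered well (inside Ø43 mm at the mouth, same taper as the small cup), 50 mm above the counter. A small cup seated by its taper has its underside about 28 mm below this point. Axes as the stand's.
- small_well_2 (a point): Centre of the mouth of a small tapered well (inside Ø43 mm at the mouth, same taper as the small cup), 50 mm above the counter. A small cup seated by its taper has its underside about 28 mm below this point. Axes as the stand's.
- small_well_3 (a point): Centre of the mouth of a small tapered well (inside Ø43 mm at the mouth, same taper as the small cup), 50 mm above the counter. A small cup seated by its taper has its underside about 28 mm below this point. Axes as the stand's.
- call_pad: Dark grey call pad fixed to the counter, 170 x 72 mm, 23.5 mm high, with three white spring keys in a row along its x, 55 mm apart: square at x = -55 mm, long bar at 0, round at +55 mm. Origin: centre of the underside; its x points away from the robot at yaw 0.
- key_round_top (a point): The round key (Ø30 mm) on the call pad; this point is the centre of its top face, which stands 36 mm above the counter when up. z up. It goes straight down 6 mm; about 2 N starts it and 4.2 N holds it fully down; it springs back.
- key_square_top (a point): The square key (26 x 26 mm) on the call pad; this point is the centre of its top face, which stands 36 mm above the counter when up. z up. It goes straight down 6 mm; about 2 N starts it and 4.2 N holds it fully down; it springs back.
- key_bar_top (a point): The long bar key (22 x 48 mm, long across the pad) on the call pad; this point is the centre of its top face, which stands 36 mm above the counter when up. z up. It goes straight down 6 mm; about 2 N starts it and 4.2 N holds it fully down; it springs back.
- key_round (a joint): Travel of the round key, m: 0 up, 0.006 fully down.
- key_square (a joint): Travel of the square key, m: 0 up, 0.006 fully down.
- key_bar (a joint): Travel of the bar key, m: 0 up, 0.006 fully down.
- wet_wipes: Bystander: green pack of wet wipes, 69 x 159 x 37 mm. Origin: centre of the underside.
Things that resemble listed ones, but are neither listed nor needed, are in the scene too. What is shaped like the small_cup_1 but green is not meant.

How it is judged:
By the outcome, as a careful person would: the job done as asked, in the order asked, and still so for the second after the job is handed in, with the robot touching nothing.
Of big_cup_1, big_cup_2, small_cup_1, small_cup_2, small_cup_3 only 4 to 5 are there at a start; the rules pass over those that are not, and their reading is None.
At some moment in a run one of big_cup_1, big_cup_2, small_cup_1, small_cup_2, small_cup_3 may be knocked a few centimetres aside while the robot is not near it.
It also fails if it takes over 192 s, if anything falls off the work surface, if the arm or the gripper's body presses on something with over 40 N, if the wrist force passes 120 N, or if a joint passes its speed limit or range.

## Working session

There is one attempt and no reset: what is moved stays moved. The work goes in short steps, Python scripts to look and compute and a tool call to move; the robot and the scene stay as the last step left them, time stands still between calls to the robot, and variables do not carry over. Pictures are saved under pics/ and viewed, at most 14 in all, crops included, and the job is handed in when it is done.

Besides the shell and the picture viewer there is one more tool, called after "Request:" as name(argument=value, ...), one argument or row to a line, values as JSON. step_arm: Moves the arm, as the interface text tells. Its arguments: {"type":"object","properties":{"motion":{"type":"array"},"squeeze":{"type":"number"}},"required":["motion"]}

```bash
ls; mkdir -p pics
python3 - <<'E'
from bench import arm,cams
import cv2,numpy as np
print(arm.sense())
for n in("scene","top"):
    p,d=cams.read_camera(n); cv2.imwrite(f"pics/{n}0.png",p[:,:,::-1]); np.savez(f"{n}0.npz",p=p,d=d)
    i=cams.camera_info(n); print(n,i)
E
```

```text
pics
{'time_s': 0.0, 'joints': array([9.78384201e-01, 3.14024682e-01, 4.49860841e-02, 1.30358088e+00,
       6.88695258e-06, 1.43117718e+00]), 'qd': array([ 4.94409374e-04, -5.74914792e-04, -1.16658675e-04, -5.82536631e-04,
        7.38024149e-04, -4.63583980e-05]), 'joint_efforts': array([-3.48717103e-04, -4.80632186e+01,  2.98529935e+01,  1.95968914e-02,
       -1.43892053e-04,  1.13758270e-05]), 'position': array([0.25128562, 0.5166304 , 0.23039795]), 'orientation': array([-3.29466295e-04,  2.24467342e-01,  9.74481186e-01, -8.49961035e-04]), 'ft_force': array([ 1.3106459 ,  0.34355955, -0.09608098]), 'wrist_torque': array([-0.01357995,  0.03024592,  0.00063215]), 'grasp_force': 0.0, 'grip_width': 0.08535397030828035}
scene {'fovy': 56.68567339445581, 'cx': 262.4791374231376, 'cy': 201.706025518247, 'view': array([[ 0.836539  , -0.54782145, -0.0097037 , -0.40465548],
       [ 0.24410439,  0.35678179,  0.90173156, -0.21698457],
       [-0.49052578, -0.75670233,  0.4321875 , -0.71809357],
       [ 0.        ,  0.        ,  0.        ,  1.        ]])}
top {'fovy': 44.95744635583029, 'cx': 254.4068278398542, 'cy': 190.94057112057592, 'view': array([[-0.01466656, -0.99987579, -0.00577023,  0.08362727],
       [ 0.99886827, -0.01491242,  0.04516406, -0.50222358],
       [-0.0452445 , -0.0051013 ,  0.99896292, -1.43187693],
       [ 0.        ,  0.        ,  0.        ,  1.        ]])}
```

View pics/top0.png

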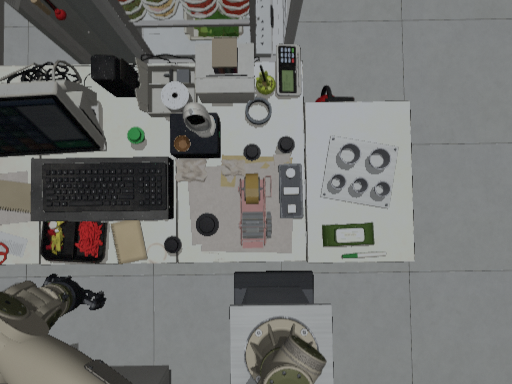

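View pics/scene0.png

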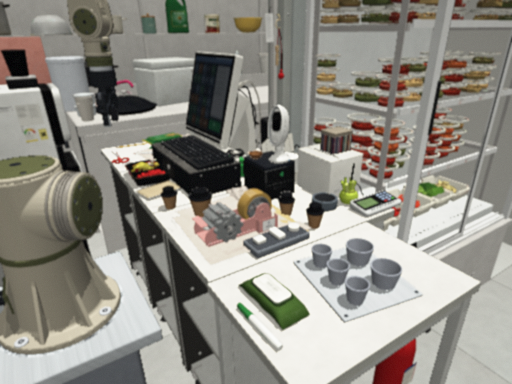

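The top view shows four cups: three small, at (252,152), (286,144) and (172,244), and one big at (207,224). The green decoy is at (136,135). The stand is around (360,170), the call pad around (290,190) with the round key at its far end, and the wipes at (348,234).

```bash
cat > h.py <<'E'
from bench import arm,cams
import cv2,numpy as np
def cloud(n,p=None,d=None,i=None):
    if p is None: i=cams.camera_info(n); p,d=cams.read_camera(n)
    f=192/np.tan(np.radians(i["fovy"]/2)); v,u=np.mgrid[:384,:512]
    c=np.stack([(u-i["cx"])/f*d,-(v-i["cy"])/f*d,-d],-1)
    V=i["view"]; w=(c-V[:3,3])@V[:3,:3]
    w[d==0]=np.nan
    return p,w
def blobs(m,w,amin=20):
    n,l,s,c=cv2.connectedComponentsWithStats(m.astype(np.uint8))
    for k in range(1,n):
        if s[k,4]>=amin:
            q=w[l==k]; print(np.round(c[k]),s[k,4],"mean",np.round(np.nanmean(q,0),4),"mid",np.round((np.nanmax(q,0)+np.nanmin(q,0))/2,4),"ext",np.round(np.nanmax(q,0)-np.nanmin(q,0),3))
E
python3 - <<'E'
from h import *
z=np.load("top0.npz"); p,w=cloud("top",z["p"],z["d"],cams.camera_info("top"))
def at(u,v): print((u,v),np.round(w[v,u],4),p[v,u])
for q in [(252,152),(286,144),(172,244),(207,224),(136,135),(291,172),(290,190),(290,207),(300,200),(270,250),(350,130),(255,185),(255,222),(348,235),(258,111)]: at(*q)
x=w[...,0];y=w[...,1];h=w[...,2]; dark=p.max(-1)<75
print("dark high");blobs(dark&(h>.04)&(h<.11)&(x>.2)&(y<.5)&(y>-.2),w)
print("collars");blobs((h>.042)&(h<.06)&(y<-.1)&(x>.4),w)
print("keys");blobs((h>.028)&(h<.045)&(y<.03)&(y>-.1)&(x>.4)&(p.min(-1)>150),w)
print("wipes");blobs((p[...,1]>p[...,0]*1.3)&(y<-.1)&(x<.45)&(x>.2),w)
E
```

```text
(252, 152) [0.6188 0.0815 0.0612] [45 46 47]
(286, 144) [ 0.641  -0.0212  0.0644] [49 49 50]
(172, 244) [0.3463 0.3239 0.0656] [36 38 39]
(207, 224) [0.4047 0.2169 0.0844] [41 40 41]
(136, 135) [0.6744 0.4294 0.0695] [ 54 128  70]
(291, 172) [ 0.5589 -0.037   0.0334] [167 170 173]
(290, 190) [ 0.5036 -0.0329  0.0348] [167 170 174]
(290, 207) [ 0.4516 -0.0317  0.0378] [166 169 173]
(300, 200) [ 0.4728 -0.0639  0.0234] [80 83 86]
(270, 250) [0.3192 0.0304 0.0037] [143 141 137]
(350, 130) [ 0.6909 -0.2269  0.0042] [166 169 170]
(255, 185) [0.5166 0.0737 0.1028] [128 109  64]
(255, 222) [0.4086 0.0754 0.089 ] [106 109 112]
(348, 235) [ 0.364  -0.2062  0.0379] [158 160 154]
(258, 111) [ 0.7569  0.0612 -0.001 ] [166 170 169]
dark high
[131.   5.] 99 mean [1.0678 0.4403 0.0806] mid [1.0684 0.442  0.0816] ext [0.037 0.054 0.019]
[120.  19.] 191 mean [1.0257 0.4754 0.0772] mid [1.04   0.4752 0.0751] ext [0.051 0.049 0.07 ]
[293.  19.] 84 mean [ 1.0194 -0.0497  0.0771] mid [ 1.0286 -0.051   0.0759] ext [0.029 0.024 0.067]
[252.  17.] 57 mean [1.0259 0.0745 0.0753] mid [1.0259 0.0752 0.0758] ex
[... 1580 characters left out ...]
 71 mean [ 0.5166 -0.247   0.0488] mid [ 0.5165 -0.2447  0.0495] ext [0.046 0.05  0.015]
[383. 188.] 73 mean [ 0.5051 -0.3141  0.0487] mid [ 0.5034 -0.3116  0.0493] ext [0.046 0.047 0.014]
keys
[290. 172.] 58 mean [ 0.5572 -0.0342  0.0357] mid [ 0.557  -0.0338  0.0368] ext [0.022 0.025 0.016]
[291. 190.] 85 mean [ 0.5025 -0.035   0.0346] mid [ 0.5021 -0.036   0.0351] ext [0.016 0.043 0.013]
[291. 208.] 55 mean [ 0.4483 -0.0362  0.035 ] mid [ 0.4485 -0.0365  0.0359] ext [0.019 0.022 0.014]
wipes
[346. 234.] 526 mean [ 0.3666 -0.2018  0.022 ] mid [ 0.3657 -0.2106  0.0194] ext [0.067 0.153 0.037]
[350. 256.] 58 mean [ 0.2997 -0.2152  0.0137] mid [ 0.3007 -0.213   0.0141] ext [0.013 0.045 0.015]
```

```bash
cat >> h.py <<'E'
def go(x,y,z,ang=None):
    """print tool-frame shift (mm) and turn (deg) to world target; ang = world angle of tool y (deg)"""
    s=arm.sense(); w,a,b,c=s["orientation"]
    from scipy.spatial.transform import Rotation as Ro
    R=Ro.from_quat([a,b,c,w]).as_matrix(); d=R.T@(np.array([x,y,z])-s["position"])*1000
    now=np.degrees(np.arctan2(R[1,1],R[0,1])); t=0
    if ang is not None: t=-((ang-now+90)%180-90)
    print("t%.1f"%s["time_s"],"pos",np.round(s["position"],4),"yang %.1f"%now,"tilt",np.round(R[:,2],3),"f",np.round(s["ft_force"],1),"w %.4f g %.1f"%(s["grip_width"],s["grasp_force"]),"SHIFT",np.round(d,1),"TURN %.1f"%t)
E
python3 - <<'E'
from h import *
M=np.array([[.045,.046],[.045,-.046],[-.045,.068],[-.045,0],[-.045,-.068]])
W=np.array([[.6146,-.216],[.598,-.3055],[.5303,-.178],[.5165,-.2455],[.5040,-.3125]])
mc=M.mean(0);wc=W.mean(0);A=M-mc;B=W-wc
th=np.arctan2((A[:,0]*B[:,1]-A[:,1]*B[:,0]).sum(),(A*B).sum());c,s=np.cos(th),np.sin(th)
P=A@np.array([[c,s],[-s,c]])+wc
print(np.degrees(th),np.round(P,4),np.round(P-W,4))
z=np.load("top0.npz"); p,w=cloud("top",z["p"],z["d"],cams.camera_info("top"))
m=(w[...,0]>.3)&(w[...,0]<.57)&(w[...,1]>.03)&(w[...,1]<.13); print("toy max",np.nanmax(w[m],0),np.nanmin(w[m&(w[...,2]>.02)],0))
go(.403,.2185,.25,30)
E
```

```text
-10.427534374639542 [[ 0.6141 -0.216 ]
 [ 0.5975 -0.3065]
 [ 0.5296 -0.1781]
 [ 0.5173 -0.245 ]
 [ 0.505  -0.3119]] [[-0.0005 -0.    ]
 [-0.0005 -0.001 ]
 [-0.0007 -0.0001]
 [ 0.0008  0.0005]
 [ 0.001   0.0006]]
toy max [0.56998732 0.12999483 0.11104104] [0.33293242 0.03045343 0.02011551]
t0.1 pos [0.2513 0.5167 0.2305] yang 64.1 tilt [-0.001 -0.001 -1.   ] f [-0.  -1.4 -0.9] w 0.0853 g 0.0 SHIFT [-266.8 -201.8  -19.3] TURN 34.1
```

Request:
step_arm(
  motion=[
    [[1,-267,-202,-20,34],[1,-267,-202,-20,34],[1,-267,-202,-20,34],[1,-267,-202,-20,34],[1,-267,-202,-20,34],[1,-267,-202,-20,34],[1,-267,-202,-20,34],[1,-267,-202,-20,34],[1,-267,-202,-20,34],[1,-267,-202,-20,34],[1,-267,-202,-20,34],[1,-267,-202,-20,34]],
  ],
  squeeze=30,
)

```text
time_s: 1.3
position: [0.4027, 0.2196, 0.2512]
orientation: [-0.0, 0.499, 0.867, -0.0]
ft_force: [-0.2, -0.7, -1.0]
grip_width: 0.0855
grasp_force: 0.0
```

```bash
cat >> h.py <<'E'
def look(name,lo,hi,xr,yr,save=None):
    p,w=cloud(name)
    if save: cv2.imwrite("pics/"+save,p[:,:,::-1])
    x,y,z=w[...,0],w[...,1],w[...,2]
    blobs((z>lo)&(z<hi)&(x>xr[0])&(x<xr[1])&(y>yr[0])&(y<yr[1]),w)
    return p,w
E
python3 - <<'E'
from h import *
go(.403,.2185,.12,30)
look("wrist",.078,.095,(.33,.47),(.15,.3),"w1.png")
E
```

```text
t1.3 pos [0.4027 0.2196 0.2512] yang 30.2 tilt [-0.  0. -1.] f [-0.2 -0.7 -1. ] w 0.0855 g 0.0 SHIFT [ -1.1  -0.3 131.2] TURN 0.2
[253. 175.] 1291 mean [0.4046 0.2196 0.0853] mid [0.4051 0.2188 0.0829] ext [0.045 0.045 0.009]
```

Request:
step_arm(
  motion=[
    [[1,-2,2,50,0],[1,-2,2,100,0],[1,-2,2,140,0],[1,-2,2,165,0],[1,-2,2,182,0],[1,-2,2,182,0],[-1,-2,2,182,0],[-1,-2,2,182,0],[-1,-2,2,182,0],[-1,-2,2,182,0],[-1,-2,2,182,0],[-1,-2,2,182,0]],
  ],
  squeeze=30,
)

```text
time_s: 2.55
position: [0.407, 0.2183, 0.0708]
orientation: [0.001, 0.5, 0.866, 0.001]
ft_force: [-1.7, 0.3, 7.2]
grip_width: 0.0446
grasp_force: 30.1
```

Request:
step_arm(
  motion=[
    [[-1,0,0,-10,0],[-1,0,0,-40,0],[-1,0,0,-80,0],[-1,0,0,-120,0],[-1,0,0,-150,0],[-1,0,0,-150,0]],
  ],
)

```text
time_s: 3.15
position: [0.4086, 0.2187, 0.2245]
orientation: [0.003, 0.5, 0.866, 0.003]
ft_force: [-0.1, 0.8, -1.4]
grip_width: 0.0445
grasp_force: 31.5
```

Run:
```python
from h import *
go(.5975,-.3065,.22,-10.4)
go(.5975,-.3065,.085,-10.4)
```

```text
t3.1 pos [0.4086 0.2187 0.2245] yang 30.1 tilt [ 0.009  0.003 -1.   ] f [-0.1  0.8 -1.4] w 0.0445 g 31.5 SHIFT [-549.2  -99.6    4.6] TURN 40.5
t3.1 pos [0.4086 0.2187 0.2245] yang 30.1 tilt [ 0.009  0.003 -1.   ] f [-0.1  0.8 -1.4] w 0.0445 g 31.5 SHIFT [-549.  -100.8  139.6] TURN 40.5
```

Request:
step_arm(
  motion=[
    [[-1,-20,-3,5,3],[-1,-60,-11,5,6],[-1,-105,-19,5,10],[-1,-155,-28,5,14],[-1,-205,-37,5,18],[-1,-255,-46,5,22],[-1,-305,-55,5,26],[-1,-355,-64,5,30],[-1,-400,-73,5,34],[-1,-445,-81,5,37],[-1,-485,-88,5,40],[-1,-515,-94,5,40.5]],
  ],
)

```text
time_s: 4.35
position: [0.5825, -0.2775, 0.2128]
orientation: [-0.001, 0.77, 0.639, -0.0]
ft_force: [-0.1, 0.1, -1.8]
grip_width: 0.0447
grasp_force: 31.4
```

Run:
```python
from h import *
go(.5975,-.3065,.22,-10.4)
```

```text
t4.3 pos [ 0.5825 -0.2775  0.2128] yang -10.6 tilt [-0.001  0.001 -1.   ] f [-0.1  0.1 -1.8] w 0.0447 g 31.4 SHIFT [-25.8  20.   -7.2] TURN -0.2
```

Request:
step_arm(
  motion=[
    [[-1,-15,12,0,0],[-1,-26,20,0,0],[-1,-26,20,20,0],[-1,-26,20,50,0],[-1,-26,20,75,0],[-1,-26,20,85,0],[-1,-26,20,85,0],[-1,-26,20,85,0]],
  ],
)

```text
time_s: 5.15
position: [0.5978, -0.3042, 0.13]
orientation: [0.0, 0.769, 0.64, 0.0]
ft_force: [0.0, 0.1, -1.1]
grip_width: 0.0444
grasp_force: 31.4
```

Run:
```python
from h import *
go(.5975,-.3065,.085,-10.4)
p,w=look("wrist",.12,.16,(.5,.7),(-.4,-.2),"w2.png")
look("wrist",.046,.056,(.4,.7),(-.4,-.1))
p,w=look("scene",.04,.16,(.5,.7),(-.4,-.2))
cv2.imwrite("pics/s2.png",cv2.resize(p[200:330,280:450,::-1],None,fx=3,fy=3))
```

```text
t5.2 pos [ 0.5978 -0.3042  0.13  ] yang -10.4 tilt [ 0.001 -0.    -1.   ] f [ 0.   0.1 -1.1] w 0.0444 g 31.4 SHIFT [-2.3  0.1 45. ] TURN -0.0
[252. 232.] 11809 mean [ 0.5997 -0.2942  0.1393] mid [ 0.5993 -0.3022  0.1413] ext [0.071 0.071 0.037]
[122.  45.] 1375 mean [ 0.5274 -0.1757  0.0496] mid [ 0.5292 -0.1779  0.0494] ext [0.05  0.049 0.007]
[251.  77.] 1703 mean [ 0.6142 -0.2133  0.0496] mid [ 0.6135 -0.2159  0.0492] ext [0.066 0.066 0.006]
[133. 143.] 1046 mean [ 0.5147 -0.2439  0.0496] mid [ 0.5166 -0.2447  0.049 ] ext [0.049 0.048 0.006]
[249. 169.] 358 mean [ 0.6002 -0.2807  0.0501] mid [ 0.5991 -0.285   0.0494] ext [0.058 0.023 0.006]
[143. 225.] 870 mean [ 0.5026 -0.312   0.0495] mid [ 0.5043 -0.3116  0.0491] ext [0.05  0.049 0.006]
[387. 246.] 1697 mean [ 0.5883 -0.3062  0.1023] mid [ 0.6038 -0.2704  0.0998] ext [0.085 0.14  0.12 ]
[328. 254.] 22 mean [ 0.5286 -0.2017  0.0466] mid [ 0.5289 -0.2019  0.0454] ext [0.021 0.003 0.01 ]
[340. 264.] 160 mean [ 0.5236 -0.2447  0.0463] mid [ 0.5209 -0.2459  0.0459] ext [0.041 0.048 0.011]
[360. 281.] 144 mean [ 0.5166 -0.3092  0.046 ] mid [ 0.5153 -0.3129  0.046 ] ext [0.03  0.05  0.012]
```

View pics/w2.png

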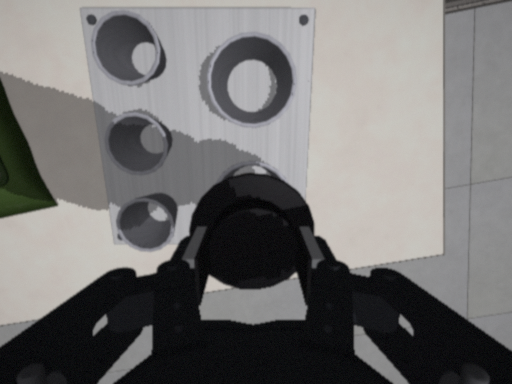

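View pics/s2.png

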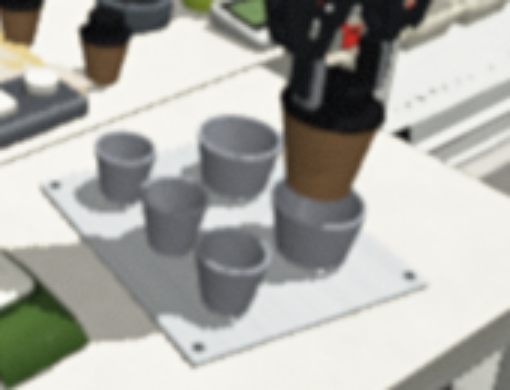

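Request:
step_arm(
  motion=[
    [[-1,-4.5,-1,0,0],[-1,-4.5,-1,15,0],[-1,-4.5,-1,25,0],[-1,-4.5,-1,33,0],[-1,-4.5,-1,39,0],[-1,-4.5,-1,43,0],[-1,-4.5,-1,45,0],[-1,-4.5,-1,45,0]],
  ],
)

```text
time_s: 6.1
position: [0.5968, -0.3086, 0.0847]
orientation: [0.001, 0.768, 0.64, 0.001]
ft_force: [4.3, -0.3, -1.9]
grip_width: 0.0451
grasp_force: 31.3
```

Request:
step_arm(
  motion=[
    [[-1,0,1,0,0],[-1,0,1,2,0],[-1,0,1,3,0],[-1,0,1,3,0],[-0.3,0,1,3,0],[0.3,0,1,3,0],[0.3,0,1,3,0],[0.3,0,1,3,0],[0.3,0,1,3,0]],
  ],
)

```text
time_s: 7.0
position: [0.5961, -0.3083, 0.0808]
orientation: [-0.001, 0.769, 0.64, -0.0]
ft_force: [0.8, -0.0, -0.4]
grip_width: 0.0554
grasp_force: 0.0
```

Request:
step_arm(
  motion=[
    [[0.3,0,0,-15,0],[0.3,0,0,-40,0],[0.5,0,0,-90,0],[1,0,0,-140,0],[1,20,0,-170,0],[1,40,0,-170,0],[1,40,0,-170,0]],
  ],
)

```text
time_s: 7.7
position: [0.6047, -0.2671, 0.2525]
orientation: [0.001, 0.768, 0.641, 0.001]
ft_force: [0.2, 0.6, -0.5]
grip_width: 0.0858
grasp_force: 0.0
```

Run:
```python
from h import *
p,w=look("wrist",.089,.12,(.5,.7),(-.4,-.2))
look("wrist",.066,.089,(.5,.7),(-.4,-.2))
m=(np.abs(w[...,0]-.5975)<.013)&(np.abs(w[...,1]+.3065)<.013)&(w[...,2]>.08)
q=w[m]; A=np.c_[q[:,:2]-[.5975,-.3065],np.ones(len(q))]; print("plane",np.linalg.lstsq(A,q[:,2],rcond=None)[0])
go(.64,-.021,.25,0)
p,w=cloud("top"); x,y,z=w[...,0],w[...,1],w[...,2]
blobs((p.max(-1)<75)&(z>.04)&(z<.1)&(x>.2)&(x<.7)&(y<.4)&(y>-.4),w,100)
```

```text
[251. 210.] 1228 mean [ 0.5968 -0.3051  0.0946] mid [ 0.5967 -0.3061  0.093 ] ext [0.045 0.045 0.008]
[252. 200.] 1402 mean [ 0.5981 -0.2995  0.0771] mid [ 0.5966 -0.3062  0.0805] ext [0.07  0.07  0.017]
plane [ 0.00214491 -0.00092109  0.09473145]
t7.8 pos [ 0.6036 -0.2685  0.2501] yang -10.4 tilt [-0.002  0.001 -1.   ] f [-0.  0. -0.] w 0.0854 g 0.0 SHIFT [ 2.5e+02 -8.8e+00  2.0e-01] TURN -10.4
[202. 152.] 151 mean [0.6191 0.232  0.071 ] mid [0.6537 0.2482 0.0699] ext [0.087 0.141 0.059]
[286. 144.] 207 mean [ 0.6404 -0.0201  0.0599] mid [ 0.6417 -0.0208  0.0599] ext [0.047 0.046 0.036]
[252. 152.] 204 mean [0.6183 0.0828 0.0604] mid [0.6191 0.0831 0.0599] ext [0.046 0.046 0.033]
[378. 157.] 257 mean [ 0.5968 -0.2916  0.0817] mid [ 0.5948 -0.2967  0.0721] ext [0.064 0.05  0.055]
[164. 191.] 487 mean [0.5043 0.344  0.0846] mid [0.5134 0.3632 0.0704] ext [0.183 0.072 0.059]
[172. 244.] 217 mean [0.3449 0.3237 0.0605] mid [0.3452 0.3264 0.0614] ext [0.048 0.049 0.032]
```

Request:
step_arm(
  motion=[
    [[1,50,-2,0,-3],[1,100,-3,0,-6],[1,150,-5,0,-8],[1,200,-7,0,-10],[1,250,-9,0,-10.4],[1,250,-9,30,-10.4],[1,250,-9,50,-10.4],[1,250,-9,50,-10.4],[1,250,-9,50,-10.4]],
  ],
)

```text
time_s: 8.75
position: [0.6398, -0.0223, 0.2003]
orientation: [-0.001, 0.708, 0.707, -0.001]
ft_force: [0.7, -0.8, 1.1]
grip_width: 0.0855
grasp_force: 0.0
```

Run:
```python
from h import *
look("wrist",.062,.075,(.55,.72),(-.1,.05))
go(.641,-.021,.055,0)
```

```text
[256. 181.] 986 mean [ 0.6434 -0.0207  0.0692] mid [ 0.6434 -0.0213  0.0668] ext [0.034 0.034 0.009]
t8.8 pos [ 0.6405 -0.0226  0.2014] yang -0.1 tilt [-0.  0. -1.] f [-0.  -0.2 -0.1] w 0.0857 g 0.0 SHIFT [  1.5   0.6 146.4] TURN -0.1
```

Request:
step_arm(
  motion=[
    [[1,1.5,3,50,0],[1,1.5,3,95,0],[1,1.5,3,125,0],[1,1.5,3,145,0],[1,1.5,3,145,0],[-1,1.5,3,145,0],[-1,1.5,3,145,0],[-1,1.5,3,145,0],[-1,1.5,3,145,0],[-1,1.5,3,145,0],[-1,1.5,3,145,0],[-1,1.5,3,145,0]],
  ],
)

```text
time_s: 10.0
position: [0.6447, -0.0204, 0.0583]
orientation: [0.001, 0.707, 0.707, 0.001]
ft_force: [-0.9, -0.7, 7.4]
grip_width: 0.0345
grasp_force: 29.5
```

Request:
step_arm(
  motion=[
    [[-1,0,0,-10,0],[-1,0,0,-40,0],[-1,0,0,-80,0],[-1,0,0,-120,0],[-1,0,0,-150,0],[-1,0,0,-160,0],[-1,0,0,-160,0]],
  ],
)

```text
time_s: 10.7
position: [0.6444, -0.0203, 0.2181]
orientation: [0.001, 0.707, 0.707, 0.001]
ft_force: [-0.0, 0.2, -2.1]
grip_width: 0.0342
grasp_force: 30.2
```

Run:
```python
from h import *
go(.505,-.3119,.21,-10.4)
```

```text
t10.7 pos [ 0.6444 -0.0203  0.2181] yang -0.0 tilt [ 0.003 -0.    -1.   ] f [-0.   0.2 -2.1] w 0.0342 g 30.2 SHIFT [-291.7 -139.2    7.7] TURN 10.4
```

Request:
step_arm(
  motion=[
    [[-1,-20,-10,0,2],[-1,-60,-29,0,4],[-1,-105,-50,0,6],[-1,-150,-72,0,8],[-1,-195,-93,0,10],[-1,-235,-112,0,10.4],[-1,-265,-126,10,10.4],[-1,-284,-135,40,10.4],[-1,-292,-139,65,10.4],[-1,-292,-139,85,10.4],[-1,-292,-139,90,10.4],[-1,-292,-139,90,10.4]],
  ],
)

```text
time_s: 11.9
position: [0.5028, -0.3109, 0.1238]
orientation: [-0.002, 0.769, 0.64, -0.0]
ft_force: [-0.3, 0.2, 0.3]
grip_width: 0.0346
grasp_force: 30.2
```

```bash
cat >> h.py <<'E'
def hold(x,y,lo,hi):
    "rim of held cup: midpoint; shift wanted"
    p,w=look("wrist",lo,hi,(x-.09,x+.09),(y-.09,y+.09)); go(x,y,.08,-10.4)
E
python3 - <<'E'
from h import *
hold(.505,-.3119,.11,.15)
E
```

```text
[252. 237.] 6760 mean [ 0.5042 -0.3046  0.1311] mid [ 0.5045 -0.3094  0.131 ] ext [0.061 0.048 0.038]
t11.9 pos [ 0.5038 -0.3114  0.1253] yang -10.4 tilt [-0.002  0.002 -1.   ] f [-0.2  0.6 -0.1] w 0.0346 g 30.2 SHIFT [-0.3  1.4 45.3] TURN -0.0
```

Run:
```python
from h import *
hold(.505,-.3119,.112,.1205)
```

```text
[252. 209.] 1604 mean [ 0.5068 -0.2953  0.1184] mid [ 0.5049 -0.3008  0.1173] ext [0.049 0.03  0.006]
t12.0 pos [ 0.5045 -0.3118  0.1264] yang -10.4 tilt [ 0.  0. -1.] f [ 0.5 -0.4 -0.4] w 0.0341 g 30.2 SHIFT [ 0.   0.5 46.4] TURN -0.0
```

Request:
step_arm(
  motion=[
    [[-1,0,0.5,15,0],[-1,0,0.5,28,0],[-1,0,0.5,36,0],[-1,0,0.5,40,0],[-1,0,0.5,43,0],[-1,0,0.5,45,0],[-1,0,0.5,45,0]],
  ],
)

```text
time_s: 12.7
position: [0.5051, -0.312, 0.0815]
orientation: [0.0, 0.768, 0.64, 0.0]
ft_force: [1.2, 1.4, -0.9]
grip_width: 0.0348
grasp_force: 30.2
```

Request:
step_arm(
  motion=[
    [[0.1,0,0,0,0],[0.1,0,0,0,0],[0.1,0,0,0,0],[0.1,0,0,-15,0],[0.1,0,0,-40,0],[0.5,0,0,-90,0],[1,0,0,-140,0],[1,20,0,-170,0],[1,40,0,-170,0],[1,40,0,-170,0]],
  ],
)

```text
time_s: 13.7
position: [0.5127, -0.2716, 0.2532]
orientation: [0.001, 0.768, 0.641, 0.001]
ft_force: [-0.2, -0.6, 0.1]
grip_width: 0.0849
grasp_force: 0.0
```

```bash
cat >> h.py <<'E'
def seat(x,y,r=.011):
    p,w=cloud("wrist"); 
    m=(np.hypot(w[...,0]-x,w[...,1]-y)<r)&(w[...,2]>.08); q=w[m]
    A=np.c_[q[:,:2]-[x,y],np.ones(len(q))]; print("seat",len(q),np.round(np.linalg.lstsq(A,q[:,2],rcond=None)[0],4))
    x0,y0,z=w[...,0],w[...,1],w[...,2]
    blobs((z>.086)&(z<.12)&(np.hypot(x0-x,y0-y)<.05),w)
def tops():
    p,w=cloud("top"); x,y,z=w[...,0],w[...,1],w[...,2]
    blobs((p.max(-1)<75)&(z>.04)&(z<.1)&(x>.2)&(x<.7)&(y<.4)&(y>-.4),w,100)
E
python3 - <<'E'
from h import *
seat(.505,-.3119)
go(.619,.083,.25,8)
tops()
E
```

```text
seat 275 [-0.0031 -0.0005  0.0912]
[251. 210.] 735 mean [ 0.5044 -0.3104  0.091 ] mid [ 0.5043 -0.3112  0.0895] ext [0.035 0.035 0.007]
t13.8 pos [ 0.5122 -0.2723  0.252 ] yang -10.4 tilt [ 0.001 -0.001 -1.   ] f [ 0.6  1.1 -0.3] w 0.0853 g 0.0 SHIFT [368.8  41.2   1.7] TURN -18.4
[201. 153.] 139 mean [0.6156 0.235  0.0706] mid [0.6399 0.2479 0.0695] ext [0.06  0.14  0.059]
[252. 152.] 203 mean [0.6183 0.083  0.0608] mid [0.619  0.0831 0.0613] ext [0.046 0.046 0.037]
[381. 157.] 391 mean [ 0.5941 -0.3005  0.0833] mid [ 0.5947 -0.3055  0.072 ] ext [0.064 0.067 0.056]
[164. 190.] 481 mean [0.5068 0.3429 0.0843] mid [0.5132 0.3635 0.0702] ext [0.183 0.072 0.06 ]
[383. 188.] 183 mean [ 0.5028 -0.3031  0.081 ] mid [ 0.5036 -0.3043  0.0704] ext [0.048 0.038 0.054]
[172. 244.] 217 mean [0.3447 0.3236 0.0607] mid [0.345  0.3268 0.0594] ext [0.048 0.049 0.032]
```

Run:
```python
from h import *
z=np.load("top0.npz"); p,w=cloud("top",z["p"],z["d"],cams.camera_info("top"))
for x in np.arange(.50,.60,.01):
    print("%.2f"%x,[int(1000*np.nanmax(np.r_[w[(abs(w[...,0]-x)<.005)&(abs(w[...,1]-y)<.0075)][:,2],0])) for y in np.arange(.0,.17,.015)])
```

```text
0.50 [23, 9, 29, 77, 106, 106, 107, 106, 83, 5, 10, 10]
0.51 [24, 7, 39, 82, 107, 111, 108, 106, 77, 6, 10, 8]
0.52 [26, 8, 40, 79, 104, 107, 106, 103, 82, 6, 8, 7]
0.53 [28, 6, 9, 75, 91, 104, 107, 105, 72, 8, 13, 12]
0.54 [25, 9, 12, 64, 85, 94, 100, 103, 60, 7, 11, 9]
0.55 [29, 7, 45, 45, 83, 89, 87, 84, 6, 8, 7, 12]
0.56 [29, 10, 8, 8, 7, 2, 65, 11, 16, 15, 17, 20]
0.57 [22, 9, 10, 12, 8, 8, 9, 9, 24, 20, 26, 18]
0.58 [28, 10, 12, 8, 12, 9, 8, 11, 21, 29, 26, 21]
0.59 [21, 10, 9, 10, 8, 11, 11, 12, 20, 23, 24, 18]
```

Request:
step_arm(
  motion=[
    [[1,45,5,0,-6],[1,90,10,0,-12],[1,135,15,0,-18],[1,180,20,0,-25],[1,225,25,0,-32],[1,270,30,0,-39],[1,315,35,0,-46],[0.5,360,40,0,-53],[0.5,369,41,25,-55.4],[0.5,369,41,50,-55.4],[0.5,369,41,50,-55.4],[0.5,369,41,50,-55.4]],
  ],
)

```text
time_s: 15.0
position: [0.6186, 0.0818, 0.2004]
orientation: [-0.001, 0.383, 0.924, -0.001]
ft_force: [1.0, -0.7, 1.2]
grip_width: 0.0641
grasp_force: 0.0
```

Run:
```python
from h import *
look("wrist",.062,.075,(.55,.72),(.02,.15))
go(.6195,.083,.059,45)
```

```text
[207. 134.] 197 mean [0.5549 0.0852 0.0697] mid [0.5536 0.0838 0.0686] ext [0.007 0.038 0.013]
[254. 183.] 982 mean [0.6211 0.083  0.0692] mid [0.6216 0.0825 0.067 ] ext [0.035 0.035 0.01 ]
t15.1 pos [0.6194 0.0817 0.2016] yang 44.9 tilt [-0. -0. -1.] f [-0.   0.4  0.5] w 0.0640 g 0.0 SHIFT [  0.8   1.  142.6] TURN -0.1
```

Request:
step_arm(
  motion=[
    [[0.5,-0.5,2,50,0],[0.5,-0.5,2,95,0],[0.5,-0.5,2,125,0],[0.5,-0.5,2,142,0],[0.5,-0.5,2,142,0],[-1,-0.5,2,142,0],[-1,-0.5,2,142,0],[-1,-0.5,2,142,0],[-1,-0.5,2,142,0],[-1,-0.5,2,142,0],[-1,-0.5,2,142,0]],
  ],
)

```text
time_s: 16.15
position: [0.6227, 0.0834, 0.0619]
orientation: [0.002, 0.383, 0.924, 0.001]
ft_force: [-0.4, -0.6, 7.5]
grip_width: 0.0339
grasp_force: 29.8
```

Request:
step_arm(
  motion=[
    [[-1,0,0,-10,0],[-1,0,0,-40,0],[-1,0,0,-80,0],[-1,0,0,-120,0],[-1,0,0,-150,0],[-1,0,0,-160,0],[-1,0,0,-160,0]],
  ],
)

```text
time_s: 16.85
position: [0.6219, 0.0838, 0.2213]
orientation: [0.002, 0.383, 0.924, 0.001]
ft_force: [0.9, 0.2, -1.9]
grip_width: 0.0341
grasp_force: 30.2
```

Run:
```python
from h import *
go(.5173,-.245,.21,-10.4)
```

```text
t16.9 pos [0.6219 0.0838 0.2213] yang 45.0 tilt [ 0.004  0.    -1.   ] f [ 0.9  0.2 -1.9] w 0.0341 g 30.2 SHIFT [-158.7 -306.4   10.8] TURN 55.4
```

Request:
step_arm(
  motion=[
    [[-1,-10,-20,0,5],[-1,-30,-58,0,11],[-1,-52,-101,0,18],[-1,-75,-145,0,25],[-1,-98,-189,0,32],[-1,-119,-230,0,39],[-1,-138,-266,0,46],[-1,-150,-290,20,52],[-1,-159,-306,50,55.4],[-1,-159,-306,80,55.4],[-1,-159,-306,90,55.4],[-1,-159,-306,90,55.4]],
  ],
)

```text
time_s: 18.05
position: [0.5146, -0.2435, 0.1261]
orientation: [-0.003, 0.768, 0.64, -0.001]
ft_force: [0.5, 0.4, -1.0]
grip_width: 0.0344
grasp_force: 30.2
```

Run:
```python
from h import *
hold(.5173,-.245,.111,.122)
```

```text
[251. 206.] 1805 mean [ 0.5175 -0.2266  0.116 ] mid [ 0.5152 -0.2305  0.1168] ext [0.051 0.029 0.01 ]
t18.1 pos [ 0.516  -0.2441  0.128 ] yang -10.4 tilt [-0.003  0.002 -1.   ] f [-0.1  0.2 -0. ] w 0.0340 g 30.2 SHIFT [-0.7  1.6 48. ] TURN -0.0
```

Request:
step_arm(
  motion=[
    [[-1,-1,1,15,0],[-1,-1,1,28,0],[-1,-1,1,36,0],[-1,-1,1,40,0],[-1,-1,1,43,0],[-1,-1,1,45,0],[-1,-1,1,45,0]],
  ],
)

```text
time_s: 18.8
position: [0.5178, -0.2463, 0.0847]
orientation: [0.0, 0.769, 0.64, 0.0]
ft_force: [0.1, 1.2, 0.2]
grip_width: 0.034
grasp_force: 30.3
```

Request:
step_arm(
  motion=[
    [[0.1,0,0,0,0],[0.1,0,0,0,0],[0.1,0,0,0,0],[0.1,0,0,-15,0],[0.1,0,0,-40,0],[0.5,0,0,-90,0],[1,0,0,-140,0],[1,20,0,-170,0],[1,40,0,-170,0],[1,40,0,-170,0]],
  ],
)

```text
time_s: 19.8
position: [0.5257, -0.2056, 0.2561]
orientation: [0.001, 0.768, 0.641, 0.001]
ft_force: [0.8, -0.8, -0.5]
grip_width: 0.0854
grasp_force: 0.0
```

Run:
```python
from h import *
seat(.5173,-.245)
tops()
go(.345,.326,.23,43)
```

```text
seat 277 [-0.0024  0.0044  0.0913]
[250. 208.] 730 mean [ 0.517  -0.2438  0.0911] mid [ 0.5168 -0.2446  0.0895] ext [0.035 0.035 0.007]
[201. 152.] 148 mean [0.6193 0.2336 0.0721] mid [0.6539 0.2479 0.07  ] ext [0.087 0.14  0.059]
[165. 193.] 445 mean [0.4977 0.3403 0.083 ] mid [0.5131 0.3633 0.0701] ext [0.183 0.071 0.06 ]
[357. 184.] 101 mean [ 0.5156 -0.2296  0.0785] mid [ 0.5168 -0.2294  0.0741] ext [0.042 0.024 0.045]
[172. 244.] 217 mean [0.3447 0.3237 0.0602] mid [0.3449 0.3272 0.0608] ext [0.048 0.05  0.034]
t19.9 pos [ 0.5247 -0.2068  0.2541] yang -10.4 tilt [-0. -0. -1.] f [-1.   0.4  0.3] w 0.0856 g 0.0 SHIFT [ 491.6 -272.9   24.1] TURN -53.4
```

Request:
step_arm(
  motion=[
    [[1,42,-23,2,-5],[1,84,-46,4,-10],[1,126,-70,6,-15],[1,168,-93,8,-20],[1,210,-116,10,-25],[1,252,-140,12,-30],[1,294,-163,14,-35],[1,336,-186,16,-40],[1,378,-210,18,-45],[1,420,-233,20,-50],[1,460,-255,22,-53.4],[1,492,-273,24,-53.4]],
  ],
)

```text
time_s: 21.1
position: [0.3446, 0.3278, 0.2293]
orientation: [-0.0, 0.398, 0.917, -0.001]
ft_force: [0.8, -0.1, -0.4]
grip_width: 0.0852
grasp_force: 0.0
```

Request:
step_arm(
  motion=[
    [[1,0,0,20,0],[1,0,0,25,0],[1,0,0,25,0]],
  ],
)

```text
time_s: 21.4
position: [0.3449, 0.3253, 0.2038]
orientation: [-0.001, 0.399, 0.917, -0.002]
ft_force: [0.1, -0.6, -0.2]
grip_width: 0.0855
grasp_force: 0.0
```

Run:
```python
from h import *
look("wrist",.062,.075,(.25,.45),(.25,.4))
go(.346,.326,.059,43)
```

```text
[253. 180.] 960 mean [0.3448 0.3263 0.0692] mid [0.3454 0.3257 0.0667] ext [0.035 0.035 0.009]
[333. 203.] 369 mean [0.4217 0.3651 0.0686] mid [0.4242 0.3643 0.0685] ext [0.007 0.071 0.013]
t21.4 pos [0.3455 0.3254 0.2047] yang 42.9 tilt [-0.002 -0.001 -1.   ] f [0.  0.4 0.5] w 0.0856 g 0.0 SHIFT [1.000e-01 1.100e+00 1.457e+02] TURN -0.1
```

Request:
step_arm(
  motion=[
    [[0.5,0,0,50,0],[0.5,0,0,95,0],[0.5,0,0,125,0],[0.5,0,0,144,0],[0.5,0,0,144,0],[-1,0,0,144,0],[-1,0,0,144,0],[-1,0,0,144,0],[-1,0,0,144,0],[-1,0,0,144,0],[-1,0,0,144,0]],
  ],
)

```text
time_s: 22.55
position: [0.3468, 0.3272, 0.0632]
orientation: [0.001, 0.399, 0.917, 0.001]
ft_force: [-0.9, -1.6, 6.9]
grip_width: 0.0342
grasp_force: 29.7
```

Request:
step_arm(
  motion=[
    [[-1,0,0,-10,0],[-1,0,0,-40,0],[-1,0,0,-80,0],[-1,0,0,-120,0],[-1,0,0,-150,0],[-1,0,0,-160,0],[-1,0,0,-160,0]],
  ],
)

```text
time_s: 23.25
position: [0.3463, 0.3271, 0.2231]
orientation: [0.001, 0.399, 0.917, 0.002]
ft_force: [-0.4, 0.4, -1.0]
grip_width: 0.0339
grasp_force: 30.2
```

Run:
```python
from h import *
go(.5296,-.1781,.22,-10.4)
```

```text
t23.2 pos [0.3463 0.3271 0.2231] yang 43.0 tilt [ 0.003  0.002 -1.   ] f [-0.4  0.4 -1. ] w 0.0339 g 30.2 SHIFT [-494.6 -210.2    2.5] TURN 53.4
```

Request:
step_arm(
  motion=[
    [[-1,-20,-8,0,4],[-1,-60,-25,0,8],[-1,-105,-45,0,13],[-1,-150,-64,0,18],[-1,-195,-83,0,23],[-1,-240,-102,0,28],[-1,-285,-121,0,33],[-1,-330,-140,0,38],[-1,-375,-159,0,43],[-1,-415,-176,0,48],[-1,-450,-191,0,52],[-1,-480,-204,0,53.4]],
  ],
)

```text
time_s: 24.45
position: [0.5227, -0.1657, 0.2186]
orientation: [-0.002, 0.77, 0.639, -0.001]
ft_force: [0.9, 0.6, -1.1]
grip_width: 0.0343
grasp_force: 30.2
```

Run:
```python
from h import *
go(.5296,-.1781,.13,-10.4)
```

```text
t24.4 pos [ 0.5227 -0.1657  0.2186] yang -10.6 tilt [-0.003  0.002 -1.   ] f [ 0.9  0.6 -1.1] w 0.0343 g 30.2 SHIFT [-11.    9.4  88.6] TURN -0.2
```

Request:
step_arm(
  motion=[
    [[-1,-9,6,10,0],[-1,-9,6,40,0],[-1,-9,6,70,0],[-1,-9,6,88,0],[-1,-9,6,91,0],[-1,-9,6,91,0],[-1,-9,6,91,0]],
  ],
)

```text
time_s: 25.15
position: [0.5279, -0.1736, 0.1308]
orientation: [0.0, 0.768, 0.64, 0.0]
ft_force: [0.4, -0.1, -0.8]
grip_width: 0.0339
grasp_force: 30.2
```

Run:
```python
from h import *
hold(.5296,-.1781,.111,.122)
```

```text
[251. 205.] 1682 mean [ 0.5306 -0.1566  0.1192] mid [ 0.5286 -0.16    0.1182] ext [0.05  0.028 0.008]
t25.2 pos [ 0.5282 -0.1738  0.1312] yang -10.4 tilt [ 0.002 -0.001 -1.   ] f [-0.7  0.2 -0.7] w 0.0337 g 30.2 SHIFT [-3.9  2.  51.3] TURN -0.0
```

Request:
step_arm(
  motion=[
    [[-1,-4.5,2,5,0],[-1,-4.5,2,20,0],[-1,-4.5,2,32,0],[-1,-4.5,2,39,0],[-1,-4.5,2,42,0],[-1,-4.5,2,45,0],[-1,-4.5,2,45,0]],
  ],
)

```text
time_s: 25.9
position: [0.5301, -0.1791, 0.0859]
orientation: [0.001, 0.768, 0.64, 0.001]
ft_force: [4.6, -0.1, -1.8]
grip_width: 0.034
grasp_force: 30.3
```

Request:
step_arm(
  motion=[
    [[-1,0,1,0,0],[0.1,0,1,0,0],[0.1,0,1,0,0],[0.1,0,1,0,0],[0.1,0,1,-15,0],[0.1,0,1,-40,0],[0.5,0,1,-90,0],[1,0,0,-140,0],[1,20,0,-170,0],[1,40,0,-170,0],[1,40,0,-170,0]],
  ],
)

```text
time_s: 27.0
position: [0.5363, -0.1377, 0.2566]
orientation: [0.001, 0.768, 0.641, 0.001]
ft_force: [-0.9, -0.1, -0.2]
grip_width: 0.0851
grasp_force: 0.0
```

Run:
```python
from h import *
seat(.5296,-.1781)
p,w=cloud("wrist"); cv2.imwrite("pics/w3.png",p[:,:,::-1]); tops()
go(.557,-.035,.15,-10.4)
```

```text
seat 261 [0.0012 0.0048 0.0913]
[252. 209.] 720 mean [ 0.5291 -0.1768  0.0911] mid [ 0.5287 -0.1774  0.0896] ext [0.035 0.035 0.007]
[201. 152.] 141 mean [0.6197 0.233  0.0719] mid [0.6534 0.2477 0.07  ] ext [0.087 0.14  0.059]
[164. 191.] 486 mean [0.5028 0.3442 0.0846] mid [0.5131 0.3632 0.0701] ext [0.183 0.072 0.06 ]
t27.1 pos [ 0.5353 -0.1393  0.2544] yang -10.4 tilt [-0.002  0.    -1.   ] f [-0.4  0.2 -0.5] w 0.0851 g 0.0 SHIFT [106.5   2.7 104.4] TURN -0.0
```

View pics/w3.png

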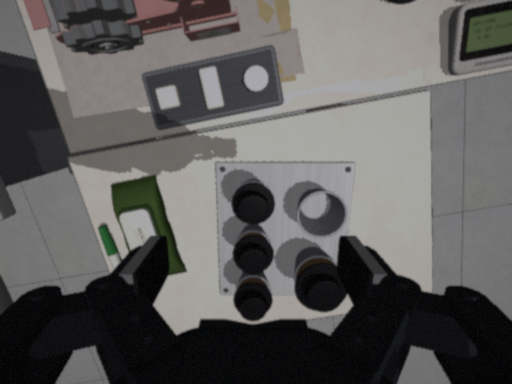

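All four cups are home, at (253,203), (253,252), (254,298) and (320,285). The call pad's round key is at (256,78), the bar at (211,88) and the square at (168,98).

Request:
step_arm(
  motion=[
    [[-1,40,1,20,0],[-1,85,3,50,0],[-1,107,3,80,0],[-1,107,3,100,0],[-1,107,3,104,0],[-1,107,3,104,0],[-1,107,3,104,0]],
  ],
)

```text
time_s: 27.85
position: [0.5589, -0.0356, 0.1521]
orientation: [0.0, 0.769, 0.639, 0.0]
ft_force: [0.2, -0.1, -0.1]
grip_width: -0.0
grasp_force: 0.0
```

Run:
```python
from h import *
p,w=cloud("wrist"); cv2.imwrite("pics/w4.png",p[:,:,::-1]); x,y,z=w[...,0],w[...,1],w[...,2]
blobs((p.min(-1)>130)&(z>.031)&(z<.042)&(x>.4)&(x<.6)&(y<.02)&(y>-.08),w)
p,w=cloud("top"); x,y,z=w[...,0],w[...,1],w[...,2]
m=(z>.018)&(z<.028)&(p.max(-1)<110)&(x>.38)&(x<.62)&(y<0)&(y>-.1); blobs(m,w)
go(.557,-.035,.05,-10.4)
```

```text
[254. 187.] 517 mean [ 0.561  -0.0364  0.0358] mid [ 0.5589 -0.0349  0.0358] ext [0.028 0.028 0.004]
[200. 209.] 376 mean [ 0.5058 -0.0483  0.0358] mid [ 0.5045 -0.0463  0.0354] ext [0.02  0.024 0.005]
[141. 212.] 322 mean [ 0.4483 -0.0408  0.0358] mid [ 0.4494 -0.0398  0.0356] ext [0.024 0.016 0.004]
[280. 172.] 23 mean [ 0.5603 -0.004   0.023 ] mid [ 0.5618 -0.0038  0.0237] ext [0.04  0.007 0.008]
t27.9 pos [ 0.5592 -0.0356  0.1526] yang -10.5 tilt [ 0.002 -0.    -1.   ] f [-0.6  0.7  0.1] w -0.0002 g 0.0 SHIFT [  0.2  -2.6 102.6] TURN -0.1
```

View pics/w4.png

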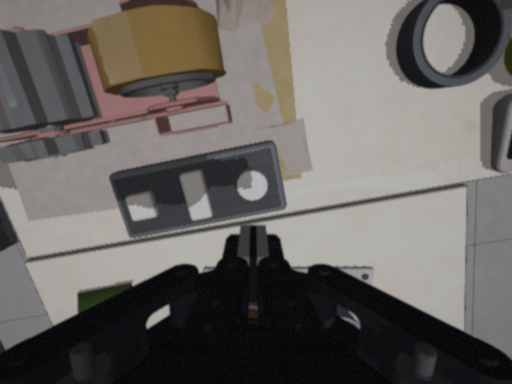

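Request:
step_arm(
  motion=[
    [[-1,0,-1,50,0],[-1,0,-1,90,0],[-1,0,-1,108,0],[-1,0,-1,114,0],[-1,0,-1,118,0],[-1,0,-1,121,0],[-1,0,-1,123,0],[-1,0,-1,123,0]],
  ],
)

```text
time_s: 28.75
position: [0.5583, -0.0348, 0.0296]
orientation: [0.001, 0.769, 0.64, 0.001]
ft_force: [-2.5, -1.0, 3.5]
grip_width: 0.0002
grasp_force: 2.0
```

Request:
step_arm(
  motion=[
    [[-1,0,0,1.5,0],[-1,0,0,2.5,0],[-1,0,0,2.5,0]],
  ],
)

```text
time_s: 29.05
position: [0.5584, -0.0349, 0.0293]
orientation: [0.002, 0.769, 0.64, 0.001]
ft_force: [-8.1, 0.2, 21.2]
grip_width: 0.0002
grasp_force: 10.8
```

Request:
step_arm(
  motion=[
    [[-1,0,0,-5,0],[-1,0,0,-20,0],[-1,0,0,-45,0],[-1,-8,-40,-45,0],[-1,-16,-80,-45,0],[-1,-21,-107,-45,0],[-1,-21,-107,-45,0],[-1,-21,-107,-45,0]],
  ],
)

```text
time_s: 29.85
position: [0.4494, -0.0359, 0.0717]
orientation: [0.001, 0.769, 0.64, 0.001]
ft_force: [0.5, -0.1, 0.5]
grip_width: -0.0001
grasp_force: 0.0
```

Run:
```python
from h import *
go(.449,-.0365,.0305,-10.4)
p,w=cloud("wrist"); x,y,z=w[...,0],w[...,1],w[...,2]
for n,a,b in(("round",.559,-.035),("bar",.5035,-.036),("sq",.449,-.0365)):
    m=np.hypot(x-a,y-b)<.008; print(n,m.sum(),np.nanmedian(z[m]) if m.any() else None)
```

```text
t29.9 pos [ 0.4494 -0.0359  0.0717] yang -10.5 tilt [ 0.003 -0.    -1.   ] f [ 0.5 -0.1  0.5] w -0.0001 g 0.0 SHIFT [-0.7 -0.4 41.2] TURN -0.1
round 446 0.035923088255593226
bar 4438 0.1587443819501772
sq 1050 0.10987626261591119
```

Round is up again. Pressing square.

Request:
step_arm(
  motion=[
    [[-1,-0.5,0,25,0],[-1,-0.5,0,34,0],[-1,-0.5,0,38,0],[-1,-0.5,0,41,0],[-1,-0.5,0,43,0],[-1,-0.5,0,44,0],[-1,-0.5,0,44,0]],
  ],
)

```text
time_s: 30.6
position: [0.449, -0.0362, 0.0293]
orientation: [0.001, 0.768, 0.64, 0.001]
ft_force: [-6.7, 1.3, 22.9]
grip_width: 0.0
grasp_force: 11.4
```

Request:
step_arm(
  motion=[
    [[-1,0,0,-5,0],[-1,0,0,-20,0],[-1,0,0,-45,0],[-1,5,26,-45,0],[-1,10.5,53.5,-45,0],[-1,10.5,53.5,-45,0],[-1,10.5,53.5,-45,0]],
  ],
)

```text
time_s: 31.3
position: [0.503, -0.0354, 0.0718]
orientation: [-0.0, 0.768, 0.64, -0.0]
ft_force: [-0.0, 0.3, -0.1]
grip_width: 0.0002
grasp_force: 0.0
```

Request:
step_arm(
  motion=[
    [[-1,0,0,25,0],[-1,0,0,34,0],[-1,0,0,38,0],[-1,0,0,41,0],[-1,0,0,43,0],[-1,0,0,45,0],[-1,0,0,45,0]],
  ],
)

```text
time_s: 32.0
position: [0.5019, -0.0353, 0.0293]
orientation: [-0.0, 0.768, 0.64, -0.0]
ft_force: [-10.2, 2.2, 22.6]
grip_width: 0.0004
grasp_force: 11.3
```

Request:
step_arm(
  motion=[
    [[-1,0,0,-5,0],[-1,0,0,-20,0],[-1,0,0,-60,0],[-1,0,0,-110,0],[-1,0,0,-160,0],[-1,0,-30,-200,0],[-1,0,-60,-200,0],[-1,0,-60,-200,0]],
  ],
)

```text
time_s: 32.8
position: [0.4418, -0.0241, 0.229]
orientation: [0.001, 0.768, 0.64, 0.001]
ft_force: [-0.4, -0.7, 0.1]
grip_width: -0.0004
grasp_force: 0.0
```

Run:
```python
from h import *
go(.5,0,.3)
p,w=cloud("top"); x,y,z=w[...,0],w[...,1],w[...,2]
for n,a,b in(("b2",.5975,-.3065),("s3",.505,-.3119),("s2",.5173,-.245),("s1",.5296,-.1781),("b1",.6141,-.216)):
    m=np.hypot(x-a,y-b)<.011; print(n,m.sum(),np.nanmedian(z[m]))
p,w=cloud("scene"); cv2.imwrite("pics/end.png",p[:,:,::-1])
```

```text
t32.8 pos [ 0.4418 -0.0241  0.229 ] yang -10.4 tilt [ 0.003 -0.001 -1.   ] f [-0.4 -0.7  0.1] w -0.0004 g 0.0 SHIFT [ 34.2  53.  -70.9] TURN 0.0
b2 43 0.0939888796834462
s3 44 0.08975666844549199
s2 45 0.09087823451249946
s1 45 0.08957287371996651
b1 38 0.006181129005015482
```

View pics/end.png

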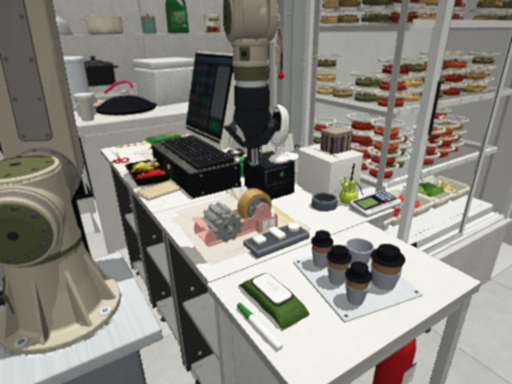

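The final scene view shows four cups upright in the stand, at (321,247), (339,265), (357,283) and (387,266). No cups are left on the counter, the keys are up, and the wipes haven't moved.

```bash
python3 -c "
from bench import arm
print(arm.job_done())"
```

```text
the job is handed in; nothing more can be done
None
```

All four cups present (one large, three small) are home upright in wells of their own size, the round, square and bar keys were each pressed fully down in that order and let up, the wipes were left untouched, and the job was handed in at about 33 s.

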